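# Fill the drying shelf's row of tins, then hold its hidden bolt head against the nut driver

### The job

The drying rack's bolt must be tightened with its shelf loaded: first stand the two loose tins on the shelf beside the tin already there, so that all three make one straight row along the middle of the shelf, roughly a finger's width (10 mm) apart. Then reach down into the narrow gap behind the steel bracket, grip the hidden hexagonal bolt head between the fingers and hold it firmly, so that it no longer turns along with the slow nut driver in front; finish while still holding it. Knock nothing over and leave the standing tin, the cup, the brush and the cork block where they are.

Things in the scene. Friction and masses are not known exactly. Their poses are not given: they have to be found in the camera images.
- rack: Fixed wooden drying rack, 163 mm deep (x), 330 wide (y). Origin at bench level; its x axis points from the shelf's front edge to the back (roughly away from the robot), y left, z up. 'Rack x, y, z' below are mm in this frame. Front: plywood shelf; left part: steel bracket with a nut driver before it and, behind it, a gap x 6 to 58, open above and down to the bench, closed by a backing board.
- shelf_mid (a point): Middle of the shelf's top face, rack (-45, -5, 50). The shelf spans rack x -90 to 0, y -170 to 160. The row goes along the line rack x = -45, from the standing tin towards +y; the shelf is empty up to rack y 60, where the bracket's foot begins.
- bracket_top (a point): Middle of the bracket plate's top edge, rack (3, 100, 133). Upright steel plate 6 mm thick: rack x 0 to 6, y 60 to 140. In front of it, on its foot (rack x -60 to 0), lies the nut driver: a black cylinder of 38 mm diameter along x, rack x -83 to -21, centred at y 100, top at z 117.
- board_top (a point): Middle of the top edge of the backing board's high part, rack (65.5, 85, 125). The board is 15 mm thick, rack x 58 to 73; top at z 125 for rack y 10 to 160, at z 90 for the rest (y -170 to 10).
- bolt_head (a point): Centre of the steel hexagonal bolt head in the gap, always at rack (24, 100, 98). 24 mm across flats, 27.7 across corners, 16 thick along the bolt's axis (rack x 16 to 32); towards the plate a 16 mm shank (x 9 to 16) and 25 mm washer (x 6 to 9). In the gap nothing else is within 40 mm to its left, right, above or below. Its x axis is the bolt's axis, along rack x.
- bolt (a joint): Angle of the bolt about rack x, rad. At 0 and multiples of pi/3 two flats stand upright, facing rack +y and -y. Starts between -0.5 and 0.5; the driver turns it all the while at 0.04 to 0.065 rad/s with a weak torque (0.03 N m, damped 0.5 N m s/rad). A grip on the head stops it; a firm grip (20 N or more) also turns the flats into line with the fingers within a second or two.
- tin_a_mid (a point): Centre (half-way up) of a loose closed metal tin, an upright cylinder of 44 mm diameter, 60 mm tall, about 0.16 kg, standing on the bench to the left of the rack; z axis up.
- tin_b_mid (a point): Centre (half-way up) of the other loose tin, the same kind; the two may stand in either order, at least 90 mm apart.
- tin_c_mid (a point): Centre (half-way up) of the third tin, the same kind, already standing on the shelf's middle line near the shelf's right end; it stays there.
- cup_mid (a point): Centre (half-way up) of a white cup, 72 mm rim diameter, 60 mm tall, on the bench beyond the rack. Leave alone.
- brush_grip (a point): Handle of a 200 mm brush lying on the bench to the right of the rack. Leave alone.
- block_mid (a point): Centre of a cork sanding block 90 x 50 x 30 mm on the bench, beyond the loose tins. Leave alone.
There are look-alikes about, which are no part of the job. What is shaped like the part that bears tin_c_mid but green or turquoise is not meant. What is shaped like the part that bears tin_b_mid but blue or purple is not meant.

How it is judged:
On the way:
1. both loose tins stand released in the row beside the standing tin (x of tin_a_mid in the frame of rack between -0.057 and -0.033 m and z of tin_a_mid in the frame of rack between 0.076 and 0.084 m and angle between each of tin_a_mid, tin_b_mid, tin_c_mid's own z axis and vertical below 0.1 rad and x of tin_b_mid in the frame of rack between -0.057 and -0.033 m and z of tin_b_mid in the frame of rack between 0.076 and 0.084 m and x of tin_c_mid in the frame of rack between -0.057 and -0.033 m and z of tin_c_mid in the frame of rack between 0.076 and 0.084 m and ((horizontal distance between tin_c_mid and tin_a_mid between 0.042 and 0.07 m and horizontal distance between tin_a_mid and tin_b_mid between 0.042 and 0.07 m and horizontal distance between tin_c_mid and tin_b_mid above 0.085 m) or (horizontal distance between tin_c_mid and tin_b_mid between 0.042 and 0.07 m and horizontal distance between tin_b_mid and tin_a_mid between 0.042 and 0.07 m and horizontal distance between tin_c_mid and tin_a_mid above 0.085 m)) and contact force between the fingers and tin_a below 0.1 N and contact force between the fingers and tin_b below 0.1 N and linear speed of each of tin_a, tin_b below 0.02 m/s), for 0.2 s.
At the end, for the whole second after the job is handed in: Three tins upright on the shelf, released, at rest, centres within 12 mm of its middle line (rack x -57 to -33), neighbours' centres at most 70 mm apart; bolt head between the fingers (grasp point within 18 mm of its centre), pressed with over 5 N, turning slower than 0.015 rad/s (all of step 1 and distance between the grasp point and bolt_head below 0.018 m and contact force between the fingers and bolt above 5 N and velocity of joint bolt between -0.015 and 0.015 rad/s); the arm keeps its last pose, push and grip.
It fails at once if a tin is knocked over (angle between any of tin_a_mid, tin_b_mid, tin_c_mid's own z axis and vertical above 0.7 rad).
It fails at once if the standing tin is displaced by more than 15 mm (distance of tin_c_mid from where it was at the start of the episode above 0.015 m).
It fails at once if the cup, brush or cork block is displaced by more than 20 mm (distance of any of cup_mid, brush_grip, block_mid from where it was at the start of the episode above 0.02 m).
It also fails if it takes over 67 s, if anything falls off the work surface, if the arm or the gripper's body presses on something with over 40 N, if the wrist force passes 120 N, or if a joint passes its speed limit or range.

### The arm

A 6-joint arm with a two-finger parallel gripper is mounted at the origin on the work surface. World frame = base frame: x ahead of the robot, y to its left, z up, the work surface at z = 0. Lengths are in m, angles in rad, forces in N, time in s.
With the tool pointing down it reaches from about 0.35 to 0.85 m from the base axis. Payload 8.1 kg.
Tool frame: the origin (TCP) lies on the mounting face of the last link; the fingertips stand 186 mm ahead of it and the grasp point (between the pads) lies 167 mm ahead of it; z points along the fingers, y is the line along which they close (so a half turn about z gives the same grasp; the last joint's range is limited). The gripper opens to 93 mm and grips with 3 to 60 N. Pads are 15 mm wide; open, the fingers measure 128 mm over their backs; the gripper's body (75 mm by 188 mm) begins 65 mm behind the grasp point.
Start: joints at [1.178, 0.13, 1.488, -0, 1.523, -0.085], TCP at [0.182, 0.572, 0.405] pointing down, gripper open.
Joint ranges: [-2.96, 2.96], [-0.89, 2.26], [0.02, 2.5], [-1.34, 4.48], [0, 2.73], [-2.66, 2.66]. Speed limits (rad/s): [2.39, 2.39, 2.79, 3.14, 3.14, 3.14].

### API

Orientations are given as a rotation vector (axis times angle).
In Python, from plant import read_state, read_camera, camera_params, close_job gives the robot as it stands. The module is installed in compiled form; this text tells all that it offers.
- The arm moves only by the tool servo_tool, never from a script. Its argument "increments" is a list of rows, each an object with "slide": the shift along the tool's x, y, z in mm, a list of three; "dr": the turn, a rotation vector about the tool's x, y, z in rad, a list of three; "jaw": the closure, from 0 (fully open) to 1 (shut). In form: [{"slide": [x, y, z], "dr": [ax, ay, az], "jaw": jaw}, ...]. A call has 1 to 20 rows; each row is the pose to reach, as a shift and turn from the pose commanded when the call began, along the tool's axes at that moment; what a row does not reach only later rows make up. A row lasts 1/10 s, in which the tool goes at most 50 mm and 8.59 degrees, less where a joint would pass 70% of its speed; a pose out of reach is approached as far as the arm can. A call with a gripper value outside its range is refused whole. The fingers move at their own pace and stop on an object; "force" is the grip in N (left out, the last holds). Time passes only in rows, so rows that repeat a pose let the fingers close. It gives the time, the measured TCP pose, the force, the opening and the grip force at its end, in the units of the state.
- read_state(): the state, without advancing time (a new reading comes with each control period).
- read_camera(name): name is "scene" or "top"; returns (picture, depth): 480x640x3 uint8, red, green, blue; 480x640 float32, m along the optical axis (not along the pixel's ray), 0 where there is no reading.
- camera_params(name): a dict with "fx", "fy", "cx", "cy" (pixels), "k1" (the pictures are not rectified: a ray, as slopes to the right and down, at radius r is drawn at 1 + k1 r^2 times it, then the intrinsics apply), "rvec" (rotation vector, rad) and "tvec" (3), from world to camera coordinates, as OpenCV has them. Camera axes: x right, y down, z forward; pixel columns grow to the right and rows downward; lengths in m; the calibration is good to about 2 mm. A picture is of the moment at which its call begins. camera_params takes no time and is no camera call.
- close_job(): hands the job in; it is judged then, once.
The state is a dict: "t": time; "q": joint angles; "dq": joint speeds; "joint_torque": joint torques, N m; "tool_pos": TCP position; "orientation": TCP orientation; "force": force on the tool from outside, world axes, zero at the start; "wrist_torque": the same for the moment, N m; "opening": finger opening in m; "gripper_force": force on a finger pad.
Only numpy, scipy, OpenCV 4.12 (cv2) and the standard library are available. Lean on these libraries where they do the work, as an engineer would, in place of code of your own. Each camera call takes 0.05 s, during which the arm holds its last target. There are 200 camera calls.

## Working session

There is one attempt and no reset: what is moved stays moved. The work goes in short steps, Python scripts to look and compute and a tool call to move; the robot and the scene stay as the last step left them, time stands still between calls to the robot, and variables do not carry over. Pictures are saved under pics/ and viewed, at most 10 in all, crops included, and the job is handed in when it is done.

Besides the shell and the picture viewer there is one more tool, called after "Call:" as a command line: name --argument value ..., lists and objects as JSON in quotes. servo_tool: Moves the arm, as the interface text tells. Its arguments: {"type":"object","properties":{"increments":{"type":"array"},"force":{"type":"number"}},"required":["increments"]}

```bash
mkdir -p pics; cat > h.py <<'E'
import numpy as np, cv2, json
from plant import *
from scipy.spatial.transform import Rotation as R
def cam(n):
    p=camera_params(n); Rm=R.from_rotvec(np.ravel(p['rvec'])).as_matrix(); t=np.ravel(p['tvec'])
    K=np.array([[p['fx'],0,p['cx']],[0,p['fy'],p['cy']],[0,0,1]]); D=np.array([p['k1'],0,0,0,0.])
    return K,D,Rm,t
def ray(n,uv):
    K,D,Rm,t=cam(n); s=cv2.undistortPoints(np.array(uv,float).reshape(-1,1,2),K,D).reshape(-1,2)
    d=np.c_[s,np.ones(len(s))]@Rm; return -Rm.T@t,d   # d scaled so camera depth=1
def onplane(n,uv,z):
    o,d=ray(n,uv); return o+d*((z-o[2])/d[:,2])[:,None]
def proj(n,P):
    K,D,Rm,t=cam(n); return cv2.projectPoints(np.array(P,float).reshape(-1,1,3),cv2.Rodrigues(Rm)[0],t,K,D)[0].reshape(-1,2)
def cloud(n,depth):
    v,u=np.mgrid[0:480,0:640]; o,d=ray(n,np.c_[u.ravel(),v.ravel()])
    P=(o+d*depth.ravel()[:,None]).reshape(480,640,3); P[depth==0]=np.nan; return P
E
python3 - <<'E'
from h import *
for n in("scene","top"):
    im,d=read_camera(n); np.savez(f"{n}0.npz",im=im,d=d); cv2.imwrite(f"pics/{n}0.png",im[...,::-1])
    o,_=ray(n,[[320,240]]); print(n,o,(d>0).mean())
print(read_state())
E
```

```text
scene [1.59140291 0.20605934 0.9841197 ] 0.995966796875
top [ 0.34167022 -0.04194452  1.28766254] 0.9960416666666667
{'t': 0.1, 'q': array([ 1.17759421e+00,  1.31106679e-01,  1.48919983e+00, -6.69708798e-05,
        1.52300653e+00, -8.53467590e-02]), 'dq': array([ 0.00078443, -0.00032225, -0.00357212,  0.00017727,  0.00019402,
       -0.00023755]), 'joint_torque': array([ 1.73035049e-03, -5.61341643e+01, -4.93095267e+01,  7.70716975e-02,
        2.90563493e-02, -3.75582965e-05]), 'tool_pos': array([0.18168725, 0.57160485, 0.40376334]), 'orientation': array([-4.81612929e-01, -3.10410905e+00,  2.64999903e-03]), 'force': array([-0.58203044,  0.01859557,  0.0503239 ]), 'wrist_torque': array([ 0.05185476, -0.01295936, -0.00945633]), 'gripper_force': 0.0, 'opening': 0.09327655647085178}
```

View pics/scene0.png

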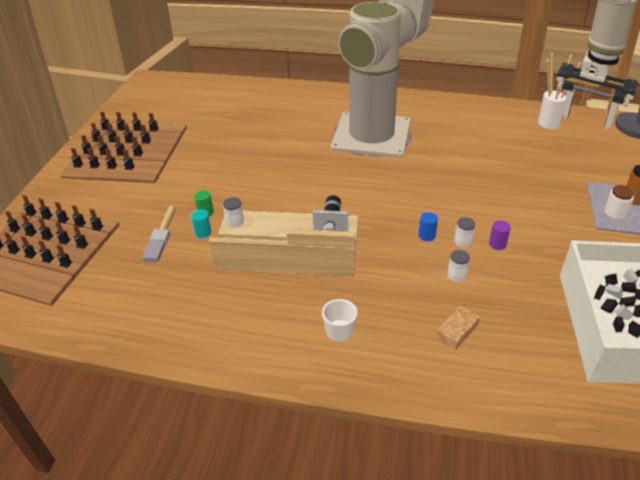

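View pics/top0.png

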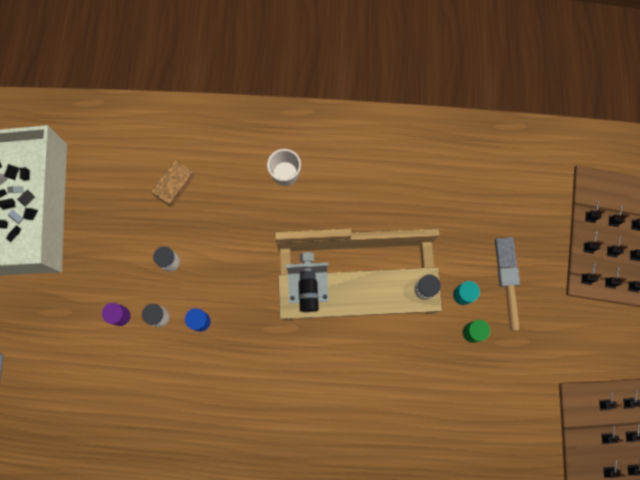

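The top view shows the loose white, dark-lidded tins at (166,258) and (154,315). The look-alikes are blue (197,320), purple (115,314), turquoise (467,292) and green (477,331). The standing tin is at (428,287) on the shelf, the nut driver at (309,290), and the bolt is behind its plate near (307,262).

```bash
cat > m.py <<'E'
from h import *
z=np.load("top0.npz"); im,d=z['im'],z['d']; P=cloud("top",d)
hsv=cv2.cvtColor(im,cv2.COLOR_RGB2HSV)
def blob(uv,zt,r=22):
    # lid: points near top height around pixel; circle via enclosing
    u,v=uv; m=np.zeros((480,640),np.uint8)
    sl=np.s_[v-r:v+r,u-r:u+r]; m[sl]=(np.abs(P[sl][...,2]-zt)<0.012)
    n,l,s,c=cv2.connectedComponentsWithStats(m); k=1+np.argmax(s[1:,4])
    return onplane("top",[c[k]],zt)[0],c[k],s[k],np.nanmedian(P[l==k],0)
for nm,uv,zt in[("A",(166,258),.06),("B",(154,315),.06),("C",(428,287),.11),("blue",(197,320),.06),("purple",(115,314),.06),("turq",(467,292),.06),("green",(477,331),.06)]:
    print(nm,*[np.round(x,4) for x in blob(uv,zt)])
sl=np.zeros((480,640),bool); sl[215:335,265:450]=1
m=(sl&(np.abs(P[...,2]-.05)<.008)).astype(np.uint8); m=cv2.morphologyEx(m,cv2.MORPH_OPEN,np.ones((3,3)))
Q=P[m>0][:,:2]; r=cv2.minAreaRect(Q.astype(np.float32)*1000); print("shelf",len(Q),np.median(P[m>0][:,2]),r,cv2.boxPoints(r))
for nm,lo,hi in(("board hi",.117,.135),("boardlo",.084,.097)):
    m=(sl&(P[...,2]>lo)&(P[...,2]<hi)).astype(np.uint8); m[255:]=0
    n,l,s,c=cv2.connectedComponentsWithStats(m); k=1+np.argmax(s[1:,4]); Q=P[l==k]; r=cv2.minAreaRect(Q[:,:2].astype(np.float32)*1000); print(nm,s[k],np.median(Q,0),r)
cr=np.hstack([cv2.resize(im[235:345,90:230],None,fx=2.8,fy=2.8),cv2.resize(im[225:335,270:410],None,fx=2.8,fy=2.8)])
cv2.imwrite("pics/c1.png",cr[...,::-1])
E
python3 m.py
```

```text
A [0.5664 0.2819 0.06  ] [163.6186 256.3362] [153 246  22  22 354] [0.5664 0.2821 0.06  ]
B [0.4463 0.2915 0.06  ] [152.4809 313.8989] [142 304  23  21 366] [0.4467 0.2919 0.0595]
C [ 0.5328 -0.256   0.11  ] [428.8046 285.2614] [418 274  23  23 394] [ 0.5328 -0.256   0.1101]
blue [0.4426 0.2029 0.06  ] [195.2016 318.8786] [184 308  23  22 387] [0.4427 0.2031 0.0596]
purple [0.4422 0.3758 0.06  ] [112.2047 312.8523] [101 302  23  22 386] [0.4425 0.3757 0.059 ]
turq [ 0.5329 -0.3472  0.06  ] [468.5242 291.4704] [458 281  22  22 372] [ 0.533  -0.3473  0.0599]
green [ 0.4557 -0.3686  0.06  ] [478.3523 329.886 ] [467 319  23  23 386] [ 0.4557 -0.3686  0.06  ]
shelf 5599 0.050418916712541284 ((519.494140625, -125.29582214355469), (91.63347625732422, 331.4284973144531), 6.1755499839782715) [[ 456.11655    34.52803 ]
 [ 491.77     -294.97714 ]
 [ 582.8717   -285.1197  ]
 [ 547.21826    44.385498]]
board hi [275 228  77  12 628] [ 0.61863389 -0.02393775  0.12503265] ((619.3155517578125, -23.58879852294922), (16.607444763183594, 149.10008239746094), 6.379305839538574)
boardlo [348 228  91  13 669] [ 0.63679566 -0.18717205  0.0902017 ] ((637.0538940429688, -184.7940673828125), (16.920610427856445, 183.2615509033203), 6.740779399871826)
```

View pics/c1.png

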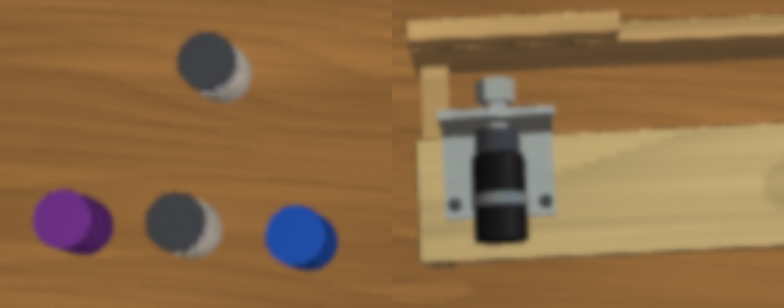

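The crop shows the two white tins with dark lids between the purple and blue look-alikes, and the bolt head behind the plate. The heights match what they should be: 60 mm and 110 mm for the tins, 50.4 mm for the shelf, 125 mm and 90 mm for the board. The rack fit also predicts the board within 1 mm.

```bash
cat >> h.py <<'E'
yaw=np.radians(6.25); ex=np.array([np.cos(yaw),np.sin(yaw)]); ey=np.array([-ex[1],ex[0]]); mid=np.array([.5195,-.1253])
def rack(x,y): return mid+ex*(x+45)/1000+ey*(y+5)/1000
def torack(p): dd=(np.array(p[:2])-mid)*1000; return dd@ex-45,dd@ey-5
def go(xy,z,head):
    s=read_state(); T=R.from_rotvec(s['orientation']); h=np.radians(head)
    y=np.array([np.cos(h),np.sin(h),0]); zz=np.array([0,0,-1.]); G=R.from_matrix(np.c_[np.cross(y,zz),y,zz])
    print("t",s['t'],"slide",np.round(T.inv().apply(np.r_[xy,z]-s['tool_pos'])*1000,1),"dr",np.round((T.inv()*G).as_rotvec(),3))
E
python3 - <<'E'
from h import *
print(torack([.5328,-.256])); print(rack(-45,-82),rack(-45,-28),rack(24,100))
go([.5664,.2819],.30,6.25)
E
```

```text
(np.float64(-46.00795124479483), np.float64(-136.37109284118833))
[ 0.52788275 -0.20184234] [ 0.52200394 -0.1481633 ] [ 0.57665887 -0.01341227]
t 0.1 slide [-454.4 -159.3  104. ] dr [-2.000e-03  1.000e-03  1.154e+00]
```

Call:
servo_tool --increments '[{"slide": [-454,-159,60],"dr": [0,0,1.154],"jaw": 0},{"slide": [-454,-159,104],"dr": [0,0,1.154],"jaw": 0},{"slide": [-454,-159,104],"dr": [0,0,1.154],"jaw": 0},{"slide": [-454,-159,104],"dr": [0,0,1.154],"jaw": 0},{"slide": [-454,-159,104],"dr": [0,0,1.154],"jaw": 0},{"slide": [-454,-159,104],"dr": [0,0,1.154],"jaw": 0},{"slide": [-454,-159,104],"dr": [0,0,1.154],"jaw": 0},{"slide": [-454,-159,104],"dr": [0,0,1.154],"jaw": 0},{"slide": [-454,-159,104],"dr": [0,0,1.154],"jaw": 0},{"slide": [-454,-159,104],"dr": [0,0,1.154],"jaw": 0},{"slide": [-454,-159,104],"dr": [0,0,1.154],"jaw": 0},{"slide": [-454,-159,104],"dr": [0,0,1.154],"jaw": 0},{"slide": [-454,-159,104],"dr": [0,0,1.154],"jaw": 0},{"slide": [-454,-159,104],"dr": [0,0,1.154],"jaw": 0},{"slide": [-454,-159,104],"dr": [0,0,1.154],"jaw": 0},{"slide": [-454,-159,104],"dr": [0,0,1.154],"jaw": 0}]'

```text
t: 1.7
tool_pos: [0.5657, 0.2835, 0.3012]
orientation: [2.095, 2.34, 0.001]
force: [-0.2, -0.2, 0.1]
opening: 0.0932
gripper_force: 0.0
```

```bash
python3 -c "
from h import *
go([.5664,.2819],.202,6.25)"
```

```text
t 1.7 slide [-1.7  0.4 99.2] dr [ 0.001 -0.     0.001]
```

Call:
servo_tool --increments '[{"slide": [-1.5,0,40],"dr": [0,0,0],"jaw": 0},{"slide": [-1.5,0,75],"dr": [0,0,0],"jaw": 0},{"slide": [-1.5,0,99],"dr": [0,0,0],"jaw": 0},{"slide": [-1.5,0,99],"dr": [0,0,0],"jaw": 0},{"slide": [-1.5,0,99],"dr": [0,0,0],"jaw": 1},{"slide": [-1.5,0,99],"dr": [0,0,0],"jaw": 1},{"slide": [-1.5,0,99],"dr": [0,0,0],"jaw": 1},{"slide": [-1.5,0,99],"dr": [0,0,0],"jaw": 1},{"slide": [-1.5,0,99],"dr": [0,0,0],"jaw": 1},{"slide": [-1.5,0,99],"dr": [0,0,0],"jaw": 1},{"slide": [-1.5,0,99],"dr": [0,0,0],"jaw": 1},{"slide": [-1.5,0,99],"dr": [0,0,0],"jaw": 1}]' --force 25

```text
t: 2.9
tool_pos: [0.5665, 0.2813, 0.202]
orientation: [2.097, 2.339, 0.0]
force: [0.1, -0.9, 2.4]
opening: 0.0439
gripper_force: 25.0
```

```bash
python3 -c "
from h import *
go(rack(-45.5,-82),.37,6.25);go(rack(-45.5,-82),.252,6.25)"
```

```text
t 2.9 slide [-476.   -91.4 -168.1] dr [ 0. -0. -0.]
t 2.9 slide [-476.   -91.4  -50.1] dr [ 0. -0. -0.]
```

Call:
servo_tool --increments '[{"slide": [0,0,-30],"dr": [0,0,0],"jaw": 1},{"slide": [0,0,-70],"dr": [0,0,0],"jaw": 1},{"slide": [0,0,-110],"dr": [0,0,0],"jaw": 1},{"slide": [-20,-4,-145],"dr": [0,0,0],"jaw": 1},{"slide": [-50,-10,-168],"dr": [0,0,0],"jaw": 1},{"slide": [-90,-18,-168],"dr": [0,0,0],"jaw": 1},{"slide": [-130,-26,-168],"dr": [0,0,0],"jaw": 1},{"slide": [-170,-34,-168],"dr": [0,0,0],"jaw": 1},{"slide": [-210,-42,-168],"dr": [0,0,0],"jaw": 1},{"slide": [-250,-50,-168],"dr": [0,0,0],"jaw": 1},{"slide": [-290,-58,-168],"dr": [0,0,0],"jaw": 1},{"slide": [-330,-66,-168],"dr": [0,0,0],"jaw": 1},{"slide": [-370,-74,-168],"dr": [0,0,0],"jaw": 1},{"slide": [-410,-82,-168],"dr": [0,0,0],"jaw": 1},{"slide": [-440,-87,-168],"dr": [0,0,0],"jaw": 1},{"slide": [-462,-91,-168],"dr": [0,0,0],"jaw": 1},{"slide": [-474,-91.5,-168],"dr": [0,0,0],"jaw": 1},{"slide": [-476,-91.5,-168],"dr": [0,0,0],"jaw": 1},{"slide": [-476,-91.5,-168],"dr": [0,0,0],"jaw": 1},{"slide": [-476,-91.5,-168],"dr": [0,0,0],"jaw": 1}]'

```text
t: 4.9
tool_pos: [0.5274, -0.2008, 0.3696]
orientation: [-2.096, -2.34, -0.0]
force: [-1.2, -0.6, -1.2]
opening: 0.0438
gripper_force: 25.0
```

```bash
python3 -c "
from h import *
go(rack(-45.5,-82),.2525,6.25); print(read_state()['opening'])"
```

```text
t 4.9 slide [ -1.2  -0.2 117.1] dr [-0.    -0.001  0.001]
0.043848123753061304
```

Call:
servo_tool --increments '[{"slide": [-1,0,30],"dr": [0,0,0],"jaw": 1},{"slide": [-1,0,65],"dr": [0,0,0],"jaw": 1},{"slide": [-1,0,95],"dr": [0,0,0],"jaw": 1},{"slide": [-1,0,110],"dr": [0,0,0],"jaw": 1},{"slide": [-1,0,115],"dr": [0,0,0],"jaw": 1},{"slide": [-1,0,117],"dr": [0,0,0],"jaw": 1},{"slide": [-1,0,117],"dr": [0,0,0],"jaw": 1},{"slide": [-1,0,117],"dr": [0,0,0],"jaw": 1}]'

```text
t: 5.7
tool_pos: [0.5281, -0.2032, 0.2545]
orientation: [2.095, 2.337, 0.001]
force: [-0.1, 0.0, -1.5]
opening: 0.0437
gripper_force: 25.0
```

```bash
python3 -c "
from h import *
go(rack(-45.5,-82),.2525,6.25); s=read_state(); print(s['tool_pos'],s['force'])"
```

```text
t 5.7 slide [ 1.3 -0.6  2. ] dr [0.002 0.001 0.   ]
[ 0.52807872 -0.20315316  0.25451607] [-0.05810896  0.01374857 -1.46829133]
```

Call:
servo_tool --increments '[{"slide": [1,0,1],"dr": [0,0,0],"jaw": 1},{"slide": [1,0,2],"dr": [0,0,0],"jaw": 1},{"slide": [1,0,2],"dr": [0,0,0],"jaw": 1},{"slide": [1,0,2],"dr": [0,0,0],"jaw": 0.3},{"slide": [1,0,2],"dr": [0,0,0],"jaw": 0.3},{"slide": [1,0,2],"dr": [0,0,0],"jaw": 0.3},{"slide": [1,0,2],"dr": [0,0,0],"jaw": 0.3},{"slide": [1,0,2],"dr": [0,0,0],"jaw": 0.3},{"slide": [1,0,-10],"dr": [0,0,0],"jaw": 0.3},{"slide": [1,0,-40],"dr": [0,0,0],"jaw": 0.3},{"slide": [1,0,-75],"dr": [0,0,0],"jaw": 0.3},{"slide": [1,0,-110],"dr": [0,0,0],"jaw": 0.3},{"slide": [1,0,-115],"dr": [0,0,0],"jaw": 0.3}]'

```text
t: 7.0
tool_pos: [0.5285, -0.2025, 0.3746]
orientation: [2.091, 2.333, 0.004]
force: [1.0, -1.3, 0.0]
opening: 0.065
gripper_force: 0.0
```

```bash
python3 -c "
from h import *
go([.4465,.2917],.33,6.25)"
```

```text
t 7.0 slide [500.4 -28.   41.9] dr [ 0.008  0.005 -0.   ]
```

Call:
servo_tool --increments '[{"slide": [40,-2,0],"dr": [0,0,0],"jaw": 0},{"slide": [85,-5,0],"dr": [0,0,0],"jaw": 0},{"slide": [130,-8,0],"dr": [0,0,0],"jaw": 0},{"slide": [175,-10,0],"dr": [0,0,0],"jaw": 0},{"slide": [220,-12,0],"dr": [0,0,0],"jaw": 0},{"slide": [265,-15,0],"dr": [0,0,0],"jaw": 0},{"slide": [310,-18,0],"dr": [0,0,0],"jaw": 0},{"slide": [355,-20,0],"dr": [0,0,0],"jaw": 0},{"slide": [400,-22,0],"dr": [0,0,0],"jaw": 0},{"slide": [440,-25,10],"dr": [0,0,0],"jaw": 0},{"slide": [475,-28,25],"dr": [0,0,0],"jaw": 0},{"slide": [500,-28,42],"dr": [0,0,0],"jaw": 0},{"slide": [500,-28,42],"dr": [0,0,0],"jaw": 0},{"slide": [500,-28,42],"dr": [0,0,0],"jaw": 0},{"slide": [500,-28,42],"dr": [0,0,0],"jaw": 0}]'

```text
t: 8.5
tool_pos: [0.4454, 0.2915, 0.3266]
orientation: [2.097, 2.338, 0.001]
force: [0.3, -0.6, 0.3]
opening: 0.0932
gripper_force: 0.0
```

```bash
python3 - <<'E'
from h import *
im,d=read_camera("top"); np.savez("top1.npz",im=im,d=d)
src=open("m.py").read().replace("top0","top1").split("for nm,uv")[0]; exec(src)
for nm,uv,zt in[("B",(154,315),.06),("C",(428,287),.11),("A",(402,290),.11)]:
    b=blob(uv,zt,14 if zt>.1 else 22); print(nm,*[np.round(x,4) for x in b],torack(b[0]))
go([.4465,.2917],.202,6.25)
E
```

```text
B [0.4462 0.2903 0.06  ] [153.0449 314.0084] [144 304  20  21 356] [0.4463 0.2907 0.0597] (np.float64(-72.63567919459149), np.float64(416.1322997489032))
C [ 0.533  -0.2561  0.11  ] [428.8969 285.1624] [418 274  23  23 388] [ 0.533  -0.2562  0.1099] (np.float64(-45.83548727764482), np.float64(-136.5259641766508))
A [ 0.527  -0.1994  0.11  ] [399.956  286.4963] [389 276  23  23 409] [ 0.527  -0.1996  0.1102] (np.float64(-45.64541332235186), np.float64(-79.52031543347842))
t 8.55 slide [  0.3   0.8 124.8] dr [ 0.001 -0.    -0.001]
```

Call:
servo_tool --increments '[{"slide": [0,1,40],"dr": [0,0,0],"jaw": 0},{"slide": [0,1,80],"dr": [0,0,0],"jaw": 0},{"slide": [0,1,110],"dr": [0,0,0],"jaw": 0},{"slide": [0,1,125],"dr": [0,0,0],"jaw": 0},{"slide": [0,1,125],"dr": [0,0,0],"jaw": 0},{"slide": [0,1,125],"dr": [0,0,0],"jaw": 0},{"slide": [0,1,125],"dr": [0,0,0],"jaw": 1},{"slide": [0,1,125],"dr": [0,0,0],"jaw": 1},{"slide": [0,1,125],"dr": [0,0,0],"jaw": 1},{"slide": [0,1,125],"dr": [0,0,0],"jaw": 1},{"slide": [0,1,125],"dr": [0,0,0],"jaw": 1},{"slide": [0,1,125],"dr": [0,0,0],"jaw": 1},{"slide": [0,1,125],"dr": [0,0,0],"jaw": 1}]'

```text
t: 9.85
tool_pos: [0.446, 0.2922, 0.2007]
orientation: [2.097, 2.339, -0.0]
force: [0.6, -0.4, 0.3]
opening: 0.0439
gripper_force: 25.0
```

```bash
python3 -c "
from h import *
go(rack(-45.5,-26),.37,6.25)"
```

```text
t 9.85 slide [-444.    27.1 -169.3] dr [-0.  0. -0.]
```

Call:
servo_tool --increments '[{"slide": [0,0,-30],"dr": [0,0,0],"jaw": 1},{"slide": [0,0,-70],"dr": [0,0,0],"jaw": 1},{"slide": [0,0,-110],"dr": [0,0,0],"jaw": 1},{"slide": [-20,1,-145],"dr": [0,0,0],"jaw": 1},{"slide": [-50,3,-169],"dr": [0,0,0],"jaw": 1},{"slide": [-90,5,-169],"dr": [0,0,0],"jaw": 1},{"slide": [-130,8,-169],"dr": [0,0,0],"jaw": 1},{"slide": [-170,10,-169],"dr": [0,0,0],"jaw": 1},{"slide": [-210,13,-169],"dr": [0,0,0],"jaw": 1},{"slide": [-250,15,-169],"dr": [0,0,0],"jaw": 1},{"slide": [-290,18,-169],"dr": [0,0,0],"jaw": 1},{"slide": [-330,20,-169],"dr": [0,0,0],"jaw": 1},{"slide": [-370,23,-169],"dr": [0,0,0],"jaw": 1},{"slide": [-405,25,-169],"dr": [0,0,0],"jaw": 1},{"slide": [-430,27,-169],"dr": [0,0,0],"jaw": 1},{"slide": [-442,27,-169],"dr": [0,0,0],"jaw": 1},{"slide": [-444,27,-169],"dr": [0,0,0],"jaw": 1},{"slide": [-444,27,-169],"dr": [0,0,0],"jaw": 1},{"slide": [-444,27,-169],"dr": [0,0,0],"jaw": 1},{"slide": [-444,27,-169],"dr": [0,0,0],"jaw": 1}]'

```text
t: 11.85
tool_pos: [0.5211, -0.145, 0.3698]
orientation: [-2.095, -2.341, -0.0]
force: [0.1, -0.2, -1.6]
opening: 0.0439
gripper_force: 25.0
```

```bash
python3 -c "
from h import *
go(rack(-45.5,-26),.2515,6.25)"
```

```text
t 11.85 slide [ -1.2  -0.  118.3] dr [ 0.    -0.     0.001]
```

Call:
servo_tool --increments '[{"slide": [-1,0,30],"dr": [0,0,0],"jaw": 1},{"slide": [-1,0,65],"dr": [0,0,0],"jaw": 1},{"slide": [-1,0,95],"dr": [0,0,0],"jaw": 1},{"slide": [-1,0,110],"dr": [0,0,0],"jaw": 1},{"slide": [-1,0,115],"dr": [0,0,0],"jaw": 1},{"slide": [-1,0,117],"dr": [0,0,0],"jaw": 1},{"slide": [-1,0,118],"dr": [0,0,0],"jaw": 1},{"slide": [-1,0,118],"dr": [0,0,0],"jaw": 1},{"slide": [-1,0,118],"dr": [0,0,0],"jaw": 1},{"slide": [-1,0,118],"dr": [0,0,0],"jaw": 1}]'

```text
t: 12.85
tool_pos: [0.5216, -0.1474, 0.2526]
orientation: [2.096, 2.338, 0.001]
force: [0.6, 0.1, -1.6]
opening: 0.0435
gripper_force: 25.0
```

```bash
python3 -c "
from h import *
go(rack(-45.5,-26),.2512,6.25); s=read_state(); print(s['tool_pos'],s['force'])"
```

```text
t 12.85 slide [ 1.2 -0.1  1.4] dr [ 0.001  0.001 -0.   ]
[ 0.52155599 -0.14737244  0.25256494] [ 0.58062323  0.05014995 -1.6119449 ]
```

Call:
servo_tool --increments '[{"slide": [1,0,1],"dr": [0,0,0],"jaw": 1},{"slide": [1,0,1.5],"dr": [0,0,0],"jaw": 1},{"slide": [1,0,1.5],"dr": [0,0,0],"jaw": 1},{"slide": [1,0,1.5],"dr": [0,0,0],"jaw": 0.3},{"slide": [1,0,1.5],"dr": [0,0,0],"jaw": 0.3},{"slide": [1,0,1.5],"dr": [0,0,0],"jaw": 0.3},{"slide": [1,0,1.5],"dr": [0,0,0],"jaw": 0.3},{"slide": [1,0,1.5],"dr": [0,0,0],"jaw": 0.3},{"slide": [1,0,-10],"dr": [0,0,0],"jaw": 0.3},{"slide": [1,0,-40],"dr": [0,0,0],"jaw": 0.3},{"slide": [1,0,-75],"dr": [0,0,0],"jaw": 0.3},{"slide": [1,0,-110],"dr": [0,0,0],"jaw": 0.3},{"slide": [1,0,-150],"dr": [0,0,0],"jaw": 0.3},{"slide": [1,0,-160],"dr": [0,0,0],"jaw": 0.3},{"slide": [1,0,-160],"dr": [0,0,0],"jaw": 0.3},{"slide": [1,0,-160],"dr": [0,0,0],"jaw": 0.3}]'

```text
t: 14.45
tool_pos: [0.5209, -0.1461, 0.4109]
orientation: [-2.097, -2.338, 0.001]
force: [0.4, -0.2, -0.7]
opening: 0.0648
gripper_force: 0.0
```

```bash
python3 -c "
from h import *
go(rack(24.5,100),.41,96.25)"
```

```text
t 14.45 slide [125.9  70.4   0.8] dr [-0.000e+00 -1.000e-03 -1.571e+00]
```

Call:
servo_tool --increments '[{"slide": [30,17,0],"dr": [0,0,-0.12],"jaw": 0.59},{"slide": [60,34,0],"dr": [0,0,-0.25],"jaw": 0.59},{"slide": [90,50,0],"dr": [0,0,-0.38],"jaw": 0.59},{"slide": [115,64,0],"dr": [0,0,-0.52],"jaw": 0.59},{"slide": [126,70.5,0],"dr": [0,0,-0.66],"jaw": 0.59},{"slide": [126,70.5,0],"dr": [0,0,-0.8],"jaw": 0.59},{"slide": [126,70.5,0],"dr": [0,0,-0.94],"jaw": 0.59},{"slide": [126,70.5,0],"dr": [0,0,-1.08],"jaw": 0.59},{"slide": [126,70.5,0],"dr": [0,0,-1.22],"jaw": 0.59},{"slide": [126,70.5,0],"dr": [0,0,-1.35],"jaw": 0.59},{"slide": [126,70.5,0],"dr": [0,0,-1.46],"jaw": 0.59},{"slide": [126,70.5,0],"dr": [0,0,-1.54],"jaw": 0.59},{"slide": [126,70.5,0],"dr": [0,0,-1.571],"jaw": 0.59},{"slide": [126,70.5,0],"dr": [0,0,-1.571],"jaw": 0.59},{"slide": [126,70.5,0],"dr": [0,0,-1.571],"jaw": 0.59},{"slide": [126,70.5,0],"dr": [0,0,-1.571],"jaw": 0.59},{"slide": [126,70.5,0],"dr": [0,0,-1.571],"jaw": 0.59}]'

```text
t: 16.15
tool_pos: [0.5774, -0.0133, 0.4113]
orientation: [0.171, -3.136, -0.0]
force: [0.4, 0.7, 0.6]
opening: 0.0384
gripper_force: 0.0
```

```bash
python3 - <<'E'
from h import *
go(rack(24.5,100),.265,96.25)
s=read_state(); print(s['q'],s['opening'])
# bracket plate top & bolt check from the first top picture; tins in scene view
src=open("m.py").read().split("for nm,uv")[0]; exec(src)
m=(P[...,2]>.127)&(P[...,2]<.139); m[:255]=0; m[275:]=0; m[:,:280]=0; m[:,330:]=0
Q=P[m]; print("plate",m.sum(),np.median(Q,0),torack(np.median(Q,0)))
m=(P[...,2]>.104)&(P[...,2]<.116); m[:248]=0; m[268:]=0; m[:,:296]=0; m[:,318:]=0
Q=P[m]; r=np.array([torack(q) for q in Q]); print("head",m.sum(),np.percentile(r,[2,50,98],0),np.median(Q[:,2]))
im,d=read_camera("scene"); cv2.imwrite("pics/s2.png",cv2.resize(im[170:300,190:390],None,fx=4,fy=4)[...,::-1])
E
```

```text
t 16.15 slide [ 2.000e-01 -1.000e-01  1.463e+02] dr [ 0.    -0.001 -0.   ]
[-1.11757307e-01  6.76735871e-02  1.54315250e+00  1.12462420e-05
  1.53142434e+00 -1.79122737e+00] 0.038407070854698494
plate 147 [ 0.55541313 -0.01454674  0.13288087] (np.float64(2.75703230885226), np.float64(101.18523131625834))
head 112 [[1.93646671e-02 8.44129719e+01]
 [2.13010698e+01 9.86683993e+01]
 [3.19004722e+01 1.10548526e+02]] 0.10983783009095172
```

View pics/s2.png

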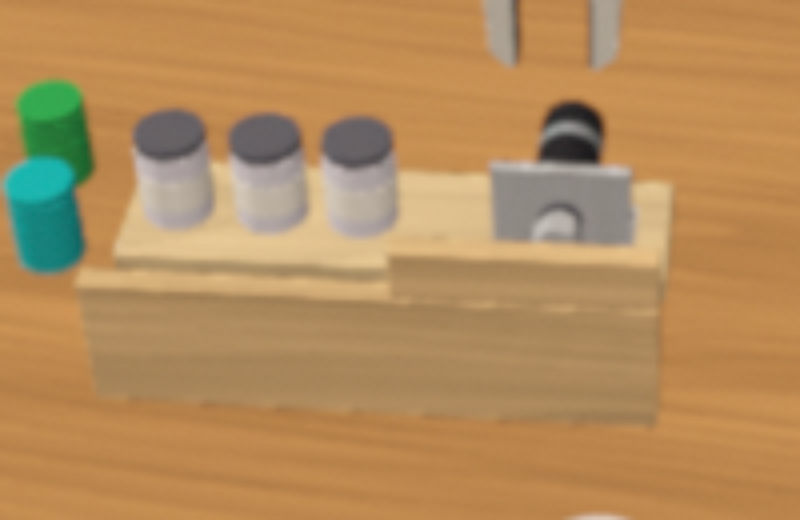

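The picture shows the three tins upright in a row (crop x 172, 268, 360) and the fingers above the gap. The plate was measured at rack (2.8, 101), where (3, 100) is expected, so I descend.

Call:
servo_tool --increments '[{"slide": [0,0,30],"dr": [0,0,0],"jaw": 0.59},{"slide": [0,0,60],"dr": [0,0,0],"jaw": 0.59},{"slide": [0,0,80],"dr": [0,0,0],"jaw": 0.59},{"slide": [0,0,95],"dr": [0,0,0],"jaw": 0.59},{"slide": [0,0,110],"dr": [0,0,0],"jaw": 0.59},{"slide": [0,0,115],"dr": [0,0,0],"jaw": 0.59},{"slide": [0,0,120],"dr": [0,0,0],"jaw": 0.59},{"slide": [0,0,125],"dr": [0,0,0],"jaw": 0.59},{"slide": [0,0,130],"dr": [0,0,0],"jaw": 0.59},{"slide": [0,0,135],"dr": [0,0,0],"jaw": 0.59},{"slide": [0,0,140],"dr": [0,0,0],"jaw": 0.59},{"slide": [0,0,144],"dr": [0,0,0],"jaw": 0.59},{"slide": [0,0,146],"dr": [0,0,0],"jaw": 0.59},{"slide": [0,0,146],"dr": [0,0,0],"jaw": 0.59},{"slide": [0,0,146],"dr": [0,0,0],"jaw": 0.59}]'

```text
t: 17.7
tool_pos: [0.5776, -0.0133, 0.2659]
orientation: [-0.171, 3.137, -0.0]
force: [0.3, 0.3, 0.5]
opening: 0.0378
gripper_force: 0.0
```

```bash
python3 -c "
from h import *
go(rack(24.5,100),.265,96.25); s=read_state(); print(s['force'],s['opening'],torack(s['tool_pos']))"
```

```text
t 17.7 slide [ 0.4 -0.   0.9] dr [-0.  0.  0.]
[0.26790235 0.28018154 0.45029683] 0.0377997700251396 (np.float64(24.945198819412695), np.float64(100.02400396138695))
```

Free descent without contact; grip at 40 N and hold about 3 s.

Call:
servo_tool --increments '[{"slide": [0,0,1],"dr": [0,0,0],"jaw": 1},{"slide": [0,0,1],"dr": [0,0,0],"jaw": 1},{"slide": [0,0,1],"dr": [0,0,0],"jaw": 1},{"slide": [0,0,1],"dr": [0,0,0],"jaw": 1},{"slide": [0,0,1],"dr": [0,0,0],"jaw": 1},{"slide": [0,0,1],"dr": [0,0,0],"jaw": 1},{"slide": [0,0,1],"dr": [0,0,0],"jaw": 1},{"slide": [0,0,1],"dr": [0,0,0],"jaw": 1},{"slide": [0,0,1],"dr": [0,0,0],"jaw": 1},{"slide": [0,0,1],"dr": [0,0,0],"jaw": 1},{"slide": [0,0,1],"dr": [0,0,0],"jaw": 1},{"slide": [0,0,1],"dr": [0,0,0],"jaw": 1},{"slide": [0,0,1],"dr": [0,0,0],"jaw": 1},{"slide": [0,0,1],"dr": [0,0,0],"jaw": 1},{"slide": [0,0,1],"dr": [0,0,0],"jaw": 1},{"slide": [0,0,1],"dr": [0,0,0],"jaw": 1},{"slide": [0,0,1],"dr": [0,0,0],"jaw": 1},{"slide": [0,0,1],"dr": [0,0,0],"jaw": 1},{"slide": [0,0,1],"dr": [0,0,0],"jaw": 1},{"slide": [0,0,1],"dr": [0,0,0],"jaw": 1}]' --force 40

```text
t: 19.7
tool_pos: [0.5776, -0.0134, 0.2648]
orientation: [-0.171, 3.137, -0.0]
force: [2.4, -4.7, 0.7]
opening: 0.026
gripper_force: 40.0
```

Call:
servo_tool --increments '[{"slide": [0,0,0],"dr": [0,0,0],"jaw": 1},{"slide": [0,0,0],"dr": [0,0,0],"jaw": 1},{"slide": [0,0,0],"dr": [0,0,0],"jaw": 1},{"slide": [0,0,0],"dr": [0,0,0],"jaw": 1},{"slide": [0,0,0],"dr": [0,0,0],"jaw": 1},{"slide": [0,0,0],"dr": [0,0,0],"jaw": 1},{"slide": [0,0,0],"dr": [0,0,0],"jaw": 1},{"slide": [0,0,0],"dr": [0,0,0],"jaw": 1},{"slide": [0,0,0],"dr": [0,0,0],"jaw": 1},{"slide": [0,0,0],"dr": [0,0,0],"jaw": 1}]'

```text
t: 20.7
tool_pos: [0.5776, -0.0134, 0.2648]
orientation: [-0.171, 3.137, -0.0]
force: [1.3, -5.4, 1.2]
opening: 0.0256
gripper_force: 40.0
```

```bash
python3 - <<'E'
from h import *
s=read_state(); print(s['t'],s['force'],s['wrist_torque'],s['opening'],s['gripper_force'],torack(s['tool_pos']),s['tool_pos'][2]-.167)
im,d=read_camera("scene"); P=cloud("scene",d); cv2.imwrite("pics/s3.png",cv2.resize(im[140:340,130:500],None,fx=2.1,fy=2.1)[...,::-1])
m=(np.abs(P[...,2]-.11)<.004)&(im.max(2)<110)
n,l,st,c=cv2.connectedComponentsWithStats(m.astype(np.uint8))
for k in range(1,n):
    if st[k,4]>60: p=onplane("scene",[c[k]],.11)[0]; print(c[k],st[k,4],p,torack(p))
E
```

```text
20.7 [ 1.26366995 -5.37513904  1.24021841] [-0.75051855 -0.22647974  0.05952365] 0.025558255202431903 40.000646598637104 (np.float64(24.92806686275182), np.float64(99.94660038745135)) 0.09780493435912432
[231.86231884 203.26811594] 138 [ 0.54005337 -0.25584028  0.11      ] (np.float64(-38.78030300125304), np.float64(-137.00196958335962))
[255.7739726  204.61643836] 146 [ 0.53510805 -0.19819372  0.11      ] (np.float64(-37.42042553796663), np.float64(-79.15966044423901))
[277.90517241 205.46551724] 116 [ 0.52907961 -0.14589924  0.11      ] (np.float64(-37.719902107868826), np.float64(-26.519703295619117))
```

View pics/s3.png

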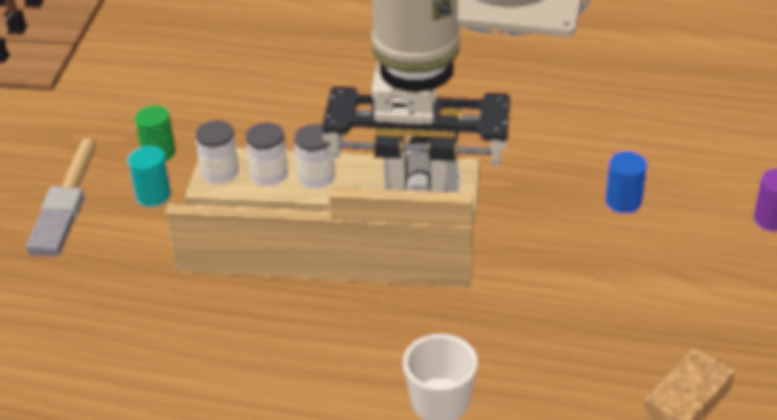

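The picture shows the tins standing in a row (spacings about 58 and 53 mm) and the fingers on the bolt head. The opening is still settling towards 24 mm, so I squeeze a little more and wait.

Call:
servo_tool --increments '[{"slide": [0,0,0],"dr": [0,0,0],"jaw": 1},{"slide": [0,0,0],"dr": [0,0,0],"jaw": 1},{"slide": [0,0,0],"dr": [0,0,0],"jaw": 1},{"slide": [0,0,0],"dr": [0,0,0],"jaw": 1},{"slide": [0,0,0],"dr": [0,0,0],"jaw": 1},{"slide": [0,0,0],"dr": [0,0,0],"jaw": 1},{"slide": [0,0,0],"dr": [0,0,0],"jaw": 1},{"slide": [0,0,0],"dr": [0,0,0],"jaw": 1},{"slide": [0,0,0],"dr": [0,0,0],"jaw": 1},{"slide": [0,0,0],"dr": [0,0,0],"jaw": 1},{"slide": [0,0,0],"dr": [0,0,0],"jaw": 1},{"slide": [0,0,0],"dr": [0,0,0],"jaw": 1},{"slide": [0,0,0],"dr": [0,0,0],"jaw": 1},{"slide": [0,0,0],"dr": [0,0,0],"jaw": 1},{"slide": [0,0,0],"dr": [0,0,0],"jaw": 1},{"slide": [0,0,0],"dr": [0,0,0],"jaw": 1},{"slide": [0,0,0],"dr": [0,0,0],"jaw": 1},{"slide": [0,0,0],"dr": [0,0,0],"jaw": 1},{"slide": [0,0,0],"dr": [0,0,0],"jaw": 1},{"slide": [0,0,0],"dr": [0,0,0],"jaw": 1}]' --force 55

```text
t: 22.75
tool_pos: [0.5776, -0.0134, 0.2648]
orientation: [-0.171, 3.137, -0.0]
force: [0.8, -5.2, 2.0]
opening: 0.0254
gripper_force: 55.0
```

Call:
servo_tool --increments '[{"slide": [0,0,0],"dr": [0,0,0],"jaw": 1},{"slide": [0,0,0],"dr": [0,0,0],"jaw": 1},{"slide": [0,0,0],"dr": [0,0,0],"jaw": 1},{"slide": [0,0,0],"dr": [0,0,0],"jaw": 1},{"slide": [0,0,0],"dr": [0,0,0],"jaw": 1},{"slide": [0,0,0],"dr": [0,0,0],"jaw": 1},{"slide": [0,0,0],"dr": [0,0,0],"jaw": 1},{"slide": [0,0,0],"dr": [0,0,0],"jaw": 1},{"slide": [0,0,0],"dr": [0,0,0],"jaw": 1},{"slide": [0,0,0],"dr": [0,0,0],"jaw": 1}]'

```text
t: 23.75
tool_pos: [0.5776, -0.0134, 0.2648]
orientation: [-0.171, 3.137, -0.0]
force: [1.4, -4.8, 1.7]
opening: 0.0253
gripper_force: 55.0
```

```bash
python3 -c "
from h import *
s=read_state(); print(s['t'],s['force'],s['wrist_torque'],s['opening'],s['gripper_force'],torack(s['tool_pos']))"
```

```text
23.75 [ 1.43801738 -4.80040148  1.70537102] [-0.7401234  -0.25087263  0.00836097] 0.025287256231330567 55.00091850757599 (np.float64(24.919498501705647), np.float64(99.95030585427607))
```

Call:
servo_tool --increments '[{"slide": [0,-0.3,0],"dr": [0,0,0],"jaw": 1},{"slide": [0,-0.3,0],"dr": [0,0,0],"jaw": 1},{"slide": [0,-0.3,0],"dr": [0,0,0],"jaw": 1},{"slide": [0,-0.3,0],"dr": [0,0,0],"jaw": 1},{"slide": [0,-0.3,0],"dr": [0,0,0],"jaw": 1},{"slide": [0,-0.3,0],"dr": [0,0,0],"jaw": 1},{"slide": [0,-0.3,0],"dr": [0,0,0],"jaw": 1},{"slide": [0,-0.3,0],"dr": [0,0,0],"jaw": 1},{"slide": [0,-0.3,0],"dr": [0,0,0],"jaw": 1},{"slide": [0,-0.3,0],"dr": [0,0,0],"jaw": 1},{"slide": [0,-0.3,0],"dr": [0,0,0],"jaw": 1},{"slide": [0,-0.3,0],"dr": [0,0,0],"jaw": 1},{"slide": [0,-0.3,0],"dr": [0,0,0],"jaw": 1},{"slide": [0,-0.3,0],"dr": [0,0,0],"jaw": 1},{"slide": [0,-0.3,0],"dr": [0,0,0],"jaw": 1},{"slide": [0,-0.3,0],"dr": [0,0,0],"jaw": 1},{"slide": [0,-0.3,0],"dr": [0,0,0],"jaw": 1},{"slide": [0,-0.3,0],"dr": [0,0,0],"jaw": 1},{"slide": [0,-0.3,0],"dr": [0,0,0],"jaw": 1},{"slide": [0,-0.3,0],"dr": [0,0,0],"jaw": 1}]'

```text
t: 25.75
tool_pos: [0.5776, -0.0135, 0.2648]
orientation: [-0.172, 3.137, 0.0]
force: [2.4, 1.4, 3.8]
opening: 0.0252
gripper_force: 55.0
```

```bash
python3 -c "
from h import *
s=read_state(); print(s['t'],s['force'],s['wrist_torque'],s['opening'],torack(s['tool_pos']))"
```

```text
25.75 [2.40426078 1.35498641 3.77034093] [ 0.22767054 -0.28230669  0.01498563] 0.025161588086641224 (np.float64(24.914421447501553), np.float64(99.80756104715732))
```

Call:
servo_tool --increments '[{"slide": [0,0,0],"dr": [0,0,0],"jaw": 1},{"slide": [0,0,0],"dr": [0,0,0],"jaw": 1},{"slide": [0,0,0],"dr": [0,0,0],"jaw": 1},{"slide": [0,0,0],"dr": [0,0,0],"jaw": 1},{"slide": [0,0,0],"dr": [0,0,0],"jaw": 1},{"slide": [0,0,0],"dr": [0,0,0],"jaw": 1},{"slide": [0,0,0],"dr": [0,0,0],"jaw": 1},{"slide": [0,0,0],"dr": [0,0,0],"jaw": 1},{"slide": [0,0,0],"dr": [0,0,0],"jaw": 1},{"slide": [0,0,0],"dr": [0,0,0],"jaw": 1},{"slide": [0,0,0],"dr": [0,0,0],"jaw": 1},{"slide": [0,0,0],"dr": [0,0,0],"jaw": 1},{"slide": [0,0,0],"dr": [0,0,0],"jaw": 1},{"slide": [0,0,0],"dr": [0,0,0],"jaw": 1},{"slide": [0,0,0],"dr": [0,0,0],"jaw": 1},{"slide": [0,0,0],"dr": [0,0,0],"jaw": 1},{"slide": [0,0,0],"dr": [0,0,0],"jaw": 1},{"slide": [0,0,0],"dr": [0,0,0],"jaw": 1},{"slide": [0,0,0],"dr": [0,0,0],"jaw": 1},{"slide": [0,0,0],"dr": [0,0,0],"jaw": 1}]'

```text
t: 27.75
tool_pos: [0.5776, -0.0135, 0.2648]
orientation: [-0.171, 3.137, 0.0]
force: [2.3, 4.0, 4.6]
opening: 0.0256
gripper_force: 55.0
```

```bash
python3 -c "
from h import *
s=read_state(); print(s['t'],s['force'],s['wrist_torque'],s['opening'],torack(s['tool_pos']))"
```

```text
27.75 [2.27235582 3.95864767 4.5849871 ] [ 0.69376971 -0.44884321  0.02986778] 0.02557846651859603 (np.float64(24.903842084835475), np.float64(99.77304448229022))
```

```bash
python3 - <<'E'
from h import *
a=[]
for i in range(60):
    im,d=read_camera("scene"); s=read_state(); a.append([s['t'],s['opening']*1000,*s['force'],*s['wrist_torque']])
a=np.array(a); print(a[:,1].std(),a[:,2:5].std(0))
for i in range(0,60,10): print(a[i:i+10].mean(0).round(3))
P=cloud("scene",d); cv2.imwrite("pics/s4.png",cv2.resize(im[195:245,295:360],None,fx=11,fy=11,interpolation=cv2.INTER_CUBIC)[...,::-1])
E
```

```text
0.17576981706618133 [0.47697675 0.45185382 0.49517637]
[ 2.8025e+01  2.5388e+01  2.4890e+00  4.0270e+00  4.9780e+00  7.1400e-01
 -3.9100e-01  3.0000e-03]
[ 2.8525e+01  2.5330e+01  2.3080e+00  4.0420e+00  5.3890e+00  7.2100e-01
 -3.9400e-01  9.0000e-03]
[ 2.9025e+01  2.5189e+01  2.3840e+00  3.9480e+00  4.9510e+00  7.1100e-01
 -4.0200e-01 -1.0000e-03]
[ 2.9525e+01  2.5253e+01  2.6320e+00  3.6530e+00  5.2360e+00  7.1300e-01
 -4.0600e-01  9.0000e-03]
[ 3.0025e+01  2.5297e+01  2.5300e+00  4.0050e+00  4.9990e+00  6.9500e-01
 -4.0800e-01 -5.0000e-03]
[ 3.0525e+01  2.5347e+01  2.5180e+00  3.8480e+00  4.9150e+00  7.1900e-01
 -4.1000e-01 -5.0000e-03]
```

View pics/s4.png

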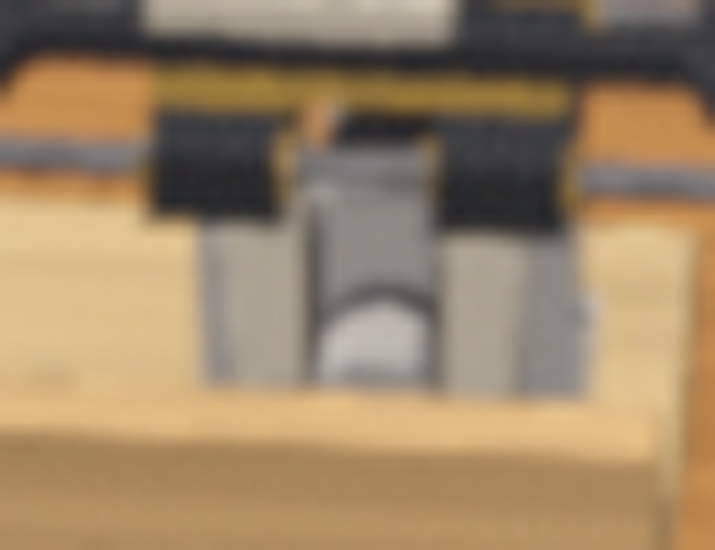

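The crop shows the head clamped between both fingers, at crop (375,340). Over 3 s the opening stayed at 25.3 mm within noise and the forces were constant, so the bolt has stopped. I am handing in.

```bash
python3 -c "
from plant import *
print(close_job())"
```

```text
the job is handed in; nothing more can be done
None
```

I handed the job in at about 31 s: both loose tins stand in the row with the third (centres about 58 and 53 mm apart), and the fingers still hold the bolt head at 55 N with no sign of it turning over the last 3 s, although the 25.3 mm opening suggests the flats are not fully in line (24 mm); no verdict came back.

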